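# Hardness test on the green stone

### The job

Test the green stone: on the lever tester that holds the green stone, pull the lever all the way down, then ease it slowly back up to its rest and let go there; do not let it spring back. Leave the tester with the black stone alone, and the green stone on its anvil.

Things in the scene. Friction and masses are not known exactly. Their poses are not given: they have to be found in the camera images.
- green_lever (a joint): lever of the grey bench tester (base 170 x 110 mm, 205 high) that has the green stone on its anvil, in rad: 0 = at rest (rises 20 deg from pivot to grip), 0.70 = down at the stop (falls 20 deg). Level pivot 185 mm above the table. Sprung: needs 2 N at the grip at the top, about 10 N at the bottom; let go low, it flies back at over 2 rad/s; easing is under 1 rad/s (0.2 m/s at the grip).
- green_grip (a point): on the axis of that lever's round black rubber grip, 22 mm in diameter, reaching 50 mm towards the pivot and 45 mm outward, roughly to the robot, from here. Turns with the lever: x axis along the lever to the pivot 200 mm away, y axis level across it, parallel to the pivot. About 253 mm above the table at rest, 117 mm when down; free all round.
- green_stone_center (a point): centre of the green stone, 40 x 50 x 34 mm, lying loose on the tester's round steel anvil, whose top is 30 mm above the table; a sprung plunger comes down on it near the end of the stroke
- black_lever (a joint): lever of a second, like tester that has the black stone on its anvil, same values; to be left alone. Which tester stands left or right varies.

How it is judged:
By the outcome, as a careful person would: the job done as asked, in the order asked, and still so for the second after the job is handed in, with the robot touching nothing.
It also fails if it takes over 48 s, if anything falls off the work surface, if the arm or the gripper's body presses on something with over 40 N, if the wrist force passes 120 N, or if a joint passes its speed limit or range.

### The arm

A 6-joint arm with a two-finger parallel gripper is mounted at the origin on a cart in front of the work surface, level with it; the furniture and walls round the work are solid. World frame = base frame: x ahead of the robot, y to its left, z up, the work surface at z = 0. Lengths are in m, angles in degrees, forces in N, time in s.
With the tool pointing down it reaches from about 0.3 to 0.825 m from the base axis. Payload 5.4 kg.
Tool frame: the origin (TCP) lies midway between the tips of the shut fingers; the grasp point (between the pads) lies 19 mm behind it (arm.grip_depth is the x of the grasp point in the tool frame, in m); x points along the fingers, z is the direction in which the jaws open and shut, and the axes are right-handed (so a half turn about x gives the same grasp; the last joint's range is limited). The gripper opens to 92 mm and grips with 3 to 60 N. Pads are 20 mm wide; open, the fingers measure 128 mm over their backs; the gripper's body (75 mm by 189 mm) begins 69 mm behind the grasp point.
Start: joints at [53.107, 9.076, 91.501, -0, 79.423, -12.038], TCP at [0.242, 0.522, 0.215] pointing down, gripper open.
Joint ranges: [-166.64, 166.64], [-54.1, 131.32], [10.49, 154.53], [-73.88, 253.88], [9.74, 151.15], [-171.62, 171.62]. Speed limits (degrees/s): [147.25, 147.25, 180, 180, 180, 180].

### API

Orientations are given as a 3x3 rotation matrix whose columns are the frame's x, y, z axes.
In Python, from station import arm gives the robot as it stands.
- The arm moves only by the tool move_arm, never from a script. Its argument "plan" is a list of rows, each an object with "delta_pos": the shift along the world's x, y, z in mm, a list of three; "twist": the turn about the world's z in rad; "gripper": the closure, from 0 (fully open) to 1 (shut). A call has 1 to 10 rows; each row is the pose to reach, as a shift and turn from the pose commanded when the call began; what a row does not reach only later rows make up. A row lasts 1/12 s, in which the tool goes at most 41.7 mm and 7.16 degrees, less where a joint would pass 70% of its speed; a pose out of reach is approached as far as the arm can. A call with a gripper value outside its range is refused whole. The fingers move at their own pace and stop on an object; the grip force is fixed at half the most. Time passes only in rows, so rows that repeat a pose let the fingers close. It gives the time, the measured TCP pose, the force and the opening at its end, in the units of the state.
- arm.observe(): the state, without advancing time (a new reading comes with each control period).
- arm.read_camera(name): name is "side" or "top" or "wrist"; returns (picture, depth): 400x640x3 uint8, red, green, blue; 400x640 float32, m along the optical axis (not along the pixel's ray), 0 where there is no reading.
- arm.get_calibration(name): a dict with "mtx" (3x3 intrinsics, pixels), "distortion" ([k1, k2, p1, p2, k3] as OpenCV has them; the pictures are not rectified), "R" (3x3) and "t" (3): a world point X has camera coordinates R X + t. Camera axes: x right, y down, z forward; pixel columns grow to the right and rows downward; lengths in m; the calibration is good to about 2 mm. A picture is of the moment at which its call begins: read the wrist's pose just before it. get_calibration takes no time and is no camera call; for the wrist camera it gives the pose at the moment of the call.
- arm.close_job(): hands the job in, once; it reports no verdict.
The state is a dict: "time": time; "qpos": joint angles; "dq": joint speeds; "tau": joint torques, N m; "tcp_pos": TCP position; "eef_rot": TCP orientation; "wrist_force": force on the tool from outside, world axes, zero at the start; "moment": the same for the moment, N m; "gripper_width": finger opening in m.
Only numpy, scipy, OpenCV 4.12 (cv2) and the standard library are available. Lean on these libraries where they do the work, as an engineer would, in place of code of your own. Each camera call takes 0.05 s, during which the arm holds its last target.

## Working session

There is one attempt and no reset: what is moved stays moved. The work goes in short steps, Python scripts to look and compute and a tool call to move; the robot and the scene stay as the last step left them, time stands still between calls to the robot, and variables do not carry over. Pictures are saved under pics/ and viewed, and the job is handed in when it is done.

Besides the shell and the picture viewer there is one more tool, called after "Emit:" by a JSON object that holds its "method" and its "body", one argument or row to a line. move_arm: Moves the arm, as the interface text tells. Its arguments: {"type":"object","properties":{"plan":{"type":"array"}},"required":["plan"]}

```bash
ls; mkdir -p pics
python3 - <<'E'
from station import arm
import cv2, numpy as np
print(arm.observe(), arm.grip_depth)
for n in ("side","top"):
    c=arm.get_calibration(n); print(n,c)
    p,d=arm.read_camera(n); cv2.imwrite(f"pics/{n}0.png",p[:,:,::-1]); np.savez(f"pics/{n}0.npz",p=p,d=d)
E
```

```text
pics
{'time': 0.0, 'qpos': array([ 5.31088901e+01,  9.11165564e+00,  9.15706510e+01, -1.70596092e-03,
        7.94216619e+01, -1.20361418e+01]), 'dq': array([-0.00752313,  0.15343761,  0.09160447, -0.12494895,  0.05488946,
       -0.01607556]), 'tau': array([-4.85728342e-04, -3.85560930e+01, -3.22110236e+01,  7.01038702e-02,
        3.77270649e-02, -1.64495041e-04]), 'tcp_pos': array([0.24132348, 0.52123563, 0.21364197]), 'eef_rot': array([[-1.06588339e-03, -9.07376771e-01,  4.20316856e-01],
       [-1.46883919e-03,  4.20318061e-01,  9.07375650e-01],
       [-9.99998353e-01,  3.49778761e-04, -1.78080060e-03]]), 'wrist_force': array([-0.06014584, -0.13034977, -0.16953802]), 'moment': array([0.0092045 , 0.03504633, 0.0389042 ]), 'gripper_width': 0.09162437956068575} -0.0187
side {'mtx': array([[447.67872079,   0.        , 321.6238118 ],
       [  0.        , 447.67872079, 199.51574602],
       [  0.        ,   0.        ,   1.        ]]), 'distortion': array([-0.11110269,  0.        ,  0.        ,  0.        ,  0.        ]), 'R': array([[ 0.89783863, -0.43968531, -0.02371981],
       [-0.24013301, -0.44377613, -0.86336486],
       [ 0.36908256,  0.78085823, -0.50402231]]), 't': array([-0.58022596,  0.28872342,  1.46286001])}
top {'mtx': array([[506.62092337,   0.        , 316.00962723],
       [  0.        , 506.62092337, 198.47251694],
       [  0.        ,   0.        ,   1.        ]]), 'distortion': array([-0.0408529,  0.       ,  0.       ,  0.       ,  0.       ]), 'R': array([[-0.00898346, -0.99985206, -0.01466846],
       [-0.99791856,  0.00990093, -0.06372219],
       [ 0.06385799,  0.01406549, -0.99785987]]), 't': array([-0.05265174,  0.6112666 ,  1.79857175])}
```

View pics/side0.png

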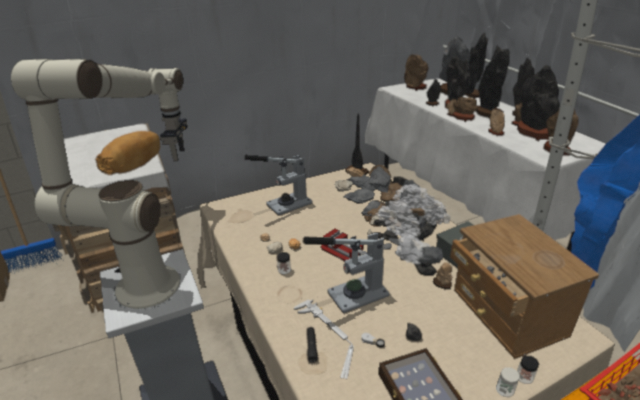

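View pics/top0.png

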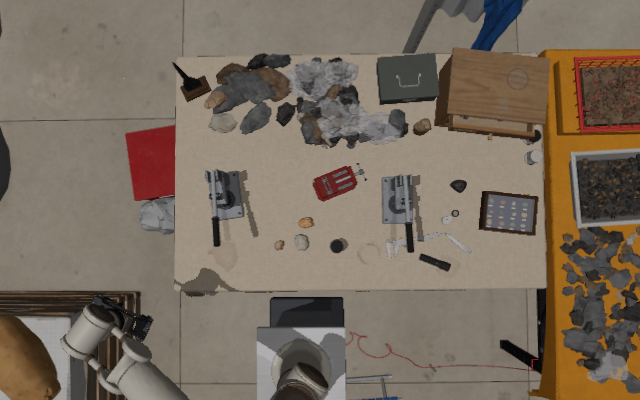

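Run:
```python
import cv2, numpy as np
s=np.load("pics/side0.npz")['p'][:,:,::-1]; t=np.load("pics/top0.npz")['p'][:,:,::-1]
a=[cv2.resize(x,(400,300),interpolation=cv2.INTER_CUBIC) for x in (s[145:220,235:335],s[225:315,300:420],t[160:250,185:305],t[165:255,350:470])]
cv2.imwrite("pics/z0.png",np.vstack([np.hstack(a[:2]),np.hstack(a[2:])]))
def hsv(im,r):
    h=cv2.cvtColor(im[r[0]:r[1],r[2]:r[3]].copy(),cv2.COLOR_BGR2HSV); return h
# stones
for r in [(275,298,342,368),(190,207,278,300)]:
    c=s[r[0]:r[1],r[2]:r[3]].reshape(-1,3).astype(int); k=c[c.sum(1)<200]; print(k.mean(0)[::-1],len(k))
```

```text
[45.08169935 50.11111111 47.8496732 ] 306
[46.35795455 47.47727273 48.42045455] 176
```

View pics/z0.png

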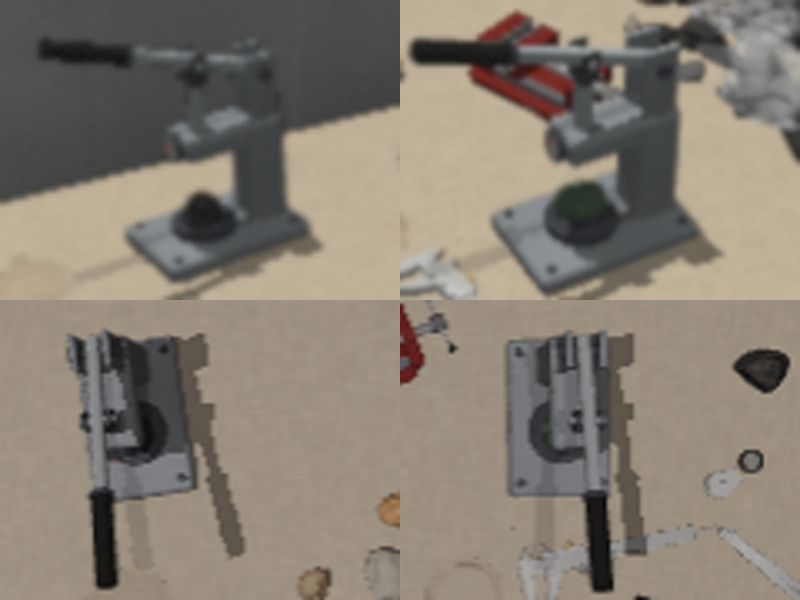

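```bash
cat > h.py <<'E'
import cv2, numpy as np
def ray(c,uv):
    p=cv2.undistortPoints(np.float64([[uv]]),c['mtx'],c['distortion'])[0,0]
    d=c['R'].T@np.array([p[0],p[1],1.]); return -c['R'].T@c['t'], d/np.linalg.norm(d)
def tri(rs):
    A=np.zeros((3,3));b=np.zeros(3)
    for o,d in rs:
        P=np.eye(3)-np.outer(d,d);A+=P;b+=P@o
    X=np.linalg.solve(A,b); return X,[np.linalg.norm((np.eye(3)-np.outer(d,d))@(X-o)) for o,d in rs]
def proj(c,X): 
    return cv2.projectPoints(np.float64(X).reshape(-1,1,3),cv2.Rodrigues(c['R'])[0],c['t'],c['mtx'],c['distortion'])[0][:,0]
def depthpt(c,uv,z):
    p=cv2.undistortPoints(np.float64([[uv]]),c['mtx'],c['distortion'])[0,0]
    return c['R'].T@(np.array([p[0],p[1],1.])*z-c['t'])
def ends(mask):
    n,l,st,ce=cv2.connectedComponentsWithStats(mask.astype(np.uint8))
    i=1+np.argmax(st[1:,4]); ys,xs=np.where(l==i); P=np.c_[xs,ys].astype(float)
    m=P.mean(0);d=np.linalg.svd(P-m,full_matrices=False)[2][0]
    s=(P-m)@d; return m+d*(s.min()-.3),m+d*(s.max()+.3),len(P),m
E
python3 - <<'E'
from h import *
from station import arm
C={n:arm.get_calibration(n) for n in("side","top")}
Z={n:np.load(f"pics/{n}0.npz") for n in C}
roi={"side":(232,252,300,334),"top":(220,254,402,416)}
E={}
for n,(a,b,c,d) in roi.items():
    g=Z[n]['p'].max(2); m=np.zeros(g.shape,bool); m[a:b,c:d]=g[a:b,c:d]<50
    e=ends(m); print(n,e); E[n]=e
    dd=Z[n]['d']; 
    mm=tuple(np.round(e[3]).astype(int)); print('depth pt',depthpt(C[n],e[3],dd[mm[1],mm[0]]))
s=sorted(E['side'][:2],key=lambda p:p[0]); t=sorted(E['top'][:2],key=lambda p:-p[1])
out=[]
for a,b in zip(s,t):
    X,r=tri([ray(C['side'],a),ray(C['top'],b)]); print(X,r); out.append(X)
v=out[1]-out[0]; print('len',np.linalg.norm(v),'rise deg',np.degrees(np.arcsin(v[2]/np.linalg.norm(v))),'yaw',np.degrees(np.arctan2(v[1],v[0])))
# point cloud of tester base/lever
for n in C:
    dd=Z[n]['d']
    for uv in ([(360,240),(375,240),(355,287),(330,240)] if n=="side" else [(409,237),(405,200),(404,180)]):
        print(n,uv,depthpt(C[n],uv,dd[uv[1],uv[0]]))
E
```

```text
side (array([303.67076   , 240.27156465]), array([333.34704302, 240.95213852]), 180, array([318.96111111, 240.62222222]))
depth pt [ 0.46778486 -0.36192055  0.26028306]
top (array([408.23288851, 222.75958493]), array([410.50005853, 251.49815112]), 167, array([409.38323353, 237.34131737]))
depth pt [ 0.4719854  -0.34977108  0.25868978]
[ 0.42810392 -0.35061913  0.26766883] [np.float64(0.0006216369749563177), np.float64(0.0006216369749562124)]
[ 0.51743466 -0.35095591  0.2355614 ] [np.float64(1.2529600688320416e-05), np.float64(1.2529600688297602e-05)]
len 0.09492619233707963 rise deg -19.769424165739064 yaw -0.21600065580034622
side (360, 240) [ 0.60338676 -0.35340766  0.21153208]
side (375, 240) [ 0.64872539 -0.36366871  0.20270775]
side (355, 287) [ 0.58429256 -0.36277814  0.04632456]
side (330, 240) [ 0.50534356 -0.35415519  0.24491156]
top (409, 237) [ 0.47305229 -0.34859093  0.25877469]
top (405, 200) [ 0.5903839  -0.34523505  0.21684489]
top (404, 180) [ 0.65691916 -0.34722584  0.19265212]
```

Emit:
{"method": "move_arm", "body": {
  "plan": [
    {"delta_pos":[0,0,40],"twist":0.08,"gripper":0},
    {"delta_pos":[0,0,80],"twist":0.16,"gripper":0},
    {"delta_pos":[0,0,120],"twist":0.24,"gripper":0},
    {"delta_pos":[5,-15,155],"twist":0.32,"gripper":0},
    {"delta_pos":[10,-40,180],"twist":0.4,"gripper":0},
    {"delta_pos":[20,-75,195],"twist":0.434,"gripper":0},
    {"delta_pos":[30,-110,200],"twist":0.434,"gripper":0},
    {"delta_pos":[40,-148,200],"twist":0.434,"gripper":0},
    {"delta_pos":[50,-186,200],"twist":0.434,"gripper":0},
    {"delta_pos":[60,-224,200],"twist":0.434,"gripper":0}
  ]
}}

```text
time: 0.93
tcp_pos: [0.3015, 0.2961, 0.4143]
eef_rot: [[-0.0, -1.0, -0.001], [-0.0, -0.001, 1.0], [-1.0, 0.0, -0.0]]
wrist_force: [1.1, 0.2, 0.7]
gripper_width: 0.0917
```

Emit:
{"method": "move_arm", "body": {
  "plan": [
    {"delta_pos":[10,-38,0],"twist":0,"gripper":0},
    {"delta_pos":[20,-76,0],"twist":0,"gripper":0},
    {"delta_pos":[30,-114,0],"twist":0,"gripper":0},
    {"delta_pos":[40,-152,0],"twist":0,"gripper":0},
    {"delta_pos":[50,-190,0],"twist":0,"gripper":0},
    {"delta_pos":[60,-228,0],"twist":0,"gripper":0},
    {"delta_pos":[70,-266,0],"twist":0,"gripper":0},
    {"delta_pos":[80,-304,0],"twist":0,"gripper":0},
    {"delta_pos":[90,-342,0],"twist":0,"gripper":0},
    {"delta_pos":[100,-380,0],"twist":0,"gripper":0}
  ]
}}

```text
time: 1.77
tcp_pos: [0.4015, -0.0843, 0.4143]
eef_rot: [[0.0, -1.0, 0.0], [0.0, 0.0, 1.0], [-1.0, -0.0, 0.0]]
wrist_force: [0.3, 0.9, -0.5]
gripper_width: 0.0915
```

Emit:
{"method": "move_arm", "body": {
  "plan": [
    {"delta_pos":[10,-38,0],"twist":0,"gripper":0},
    {"delta_pos":[20,-76,0],"twist":0,"gripper":0},
    {"delta_pos":[30,-114,0],"twist":0,"gripper":0},
    {"delta_pos":[40,-152,0],"twist":0,"gripper":0},
    {"delta_pos":[50,-190,0],"twist":0,"gripper":0},
    {"delta_pos":[58,-228,0],"twist":0,"gripper":0},
    {"delta_pos":[64,-255,0],"twist":0,"gripper":0},
    {"delta_pos":[66,-269,0],"twist":0,"gripper":0},
    {"delta_pos":[66,-269,0],"twist":0,"gripper":0},
    {"delta_pos":[66,-269,0],"twist":0,"gripper":0}
  ]
}}

```text
time: 2.6
tcp_pos: [0.4675, -0.3514, 0.4137]
eef_rot: [[-0.001, -1.0, 0.001], [0.002, 0.001, 1.0], [-1.0, 0.001, 0.002]]
wrist_force: [0.5, -0.0, 0.2]
gripper_width: 0.0919
```

Run:
```python
from h import *
from station import arm
o=arm.observe(); print(o['time'],o['tcp_pos'],o['qpos'],o['wrist_force'])
c=arm.get_calibration("wrist"); p,d=arm.read_camera("wrist"); np.savez("pics/w1.npz",p=p,d=d,**c)
for q in proj(c,[[.428,-.351,.268],[.470,-.351,.2527],[.5174,-.351,.2356]]): cv2.circle(p,tuple(int(v) for v in q),3,(255,0,0),1)
cv2.imwrite("pics/w1.png",p[:,:,::-1]); print(c['R'],c['t'],proj(c,[[.470,-.351,.2527]]))
```

```text
2.6 [ 0.46749153 -0.35136194  0.41365365] [-4.87684038e+01  8.15983711e+00  7.04281340e+01  1.69881749e-02
  1.01531473e+02 -1.38728499e+02] [ 0.52295548 -0.03532392  0.22112682]
[[ 9.63662925e-04  9.99995283e-01  2.91655910e-03]
 [ 9.70115209e-01 -1.64254339e-03  2.42639203e-01]
 [ 2.42642849e-01  2.59557594e-03 -9.70112216e-01]] [ 0.35037135 -0.52940126  0.46994547] [[326.18288893 193.70480493]]
```

View pics/w1.png

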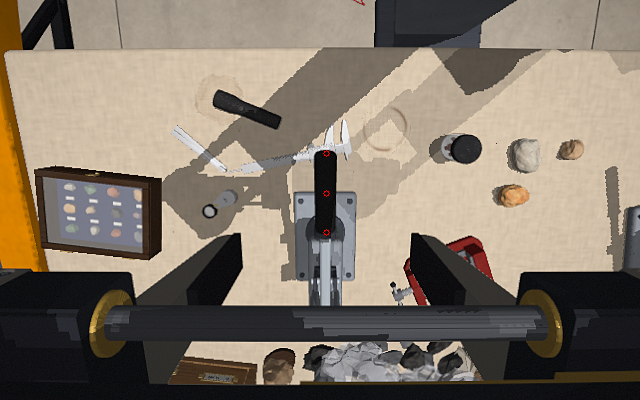

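The prediction lands on the grip (centre about px 326,193), green tester underneath. Next: descend and close.

Emit:
{"method": "move_arm", "body": {
  "plan": [
    {"delta_pos":[0,0,-30],"twist":0,"gripper":0},
    {"delta_pos":[0,0,-65],"twist":0,"gripper":0},
    {"delta_pos":[0,0,-95],"twist":0,"gripper":0},
    {"delta_pos":[0,0,-120],"twist":0,"gripper":0},
    {"delta_pos":[0,0,-140],"twist":0,"gripper":0},
    {"delta_pos":[0,0,-155],"twist":0,"gripper":0},
    {"delta_pos":[0,0,-168],"twist":0,"gripper":0},
    {"delta_pos":[0,0,-178],"twist":0,"gripper":0},
    {"delta_pos":[0,0,-180],"twist":0,"gripper":0},
    {"delta_pos":[0,0,-180],"twist":0,"gripper":0}
  ]
}}

```text
time: 3.48
tcp_pos: [0.4677, -0.3507, 0.2345]
eef_rot: [[-0.0, -1.0, -0.001], [0.0, -0.001, 1.0], [-1.0, 0.0, 0.0]]
wrist_force: [-0.8, -1.0, 0.1]
gripper_width: 0.0916
```

Run:
```python
from h import *
from station import arm
o=arm.observe(); print(o['time'],o['tcp_pos'],o['wrist_force'])
p,d=arm.read_camera("wrist"); s,_=arm.read_camera("side")
cv2.imwrite("pics/w2.png",np.vstack([cv2.resize(p,(480,300)),cv2.resize(s[180:320,270:494],(480,300),interpolation=cv2.INTER_CUBIC)])[:,:,::-1])
```

```text
3.4833 [ 0.46771264 -0.35074693  0.23454764] [-0.83440419 -1.02225548  0.10372912]
```

View pics/w2.png

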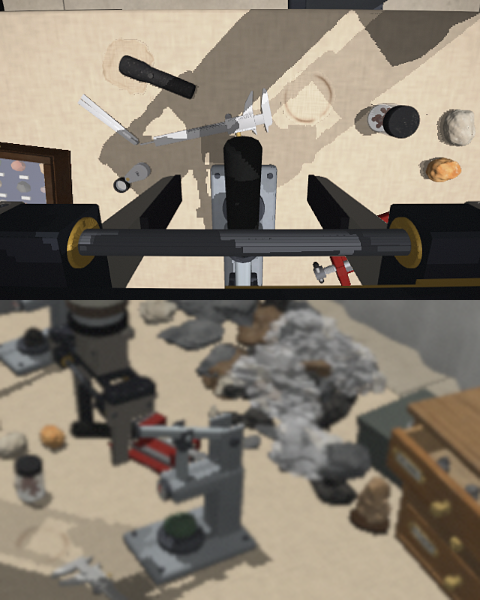

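The grip is centred between the fingers (about px 240,190 in the wrist view). Next: close.

Emit:
{"method": "move_arm", "body": {
  "plan": [
    {"delta_pos":[0,0,0],"twist":0,"gripper":1},
    {"delta_pos":[0,0,0],"twist":0,"gripper":1},
    {"delta_pos":[0,0,0],"twist":0,"gripper":1},
    {"delta_pos":[0,0,0],"twist":0,"gripper":1},
    {"delta_pos":[0,0,0],"twist":0,"gripper":1},
    {"delta_pos":[0,0,0],"twist":0,"gripper":1},
    {"delta_pos":[0,0,0],"twist":0,"gripper":1},
    {"delta_pos":[0,0,0],"twist":0,"gripper":1},
    {"delta_pos":[0,0,0],"twist":0,"gripper":1},
    {"delta_pos":[0,0,0],"twist":0,"gripper":1}
  ]
}}

```text
time: 4.42
tcp_pos: [0.4677, -0.3512, 0.2346]
eef_rot: [[-0.0, -1.0, -0.0], [0.0, -0.0, 1.0], [-1.0, 0.0, 0.0]]
wrist_force: [-0.4, -0.4, -0.1]
gripper_width: 0.0276
```

Emit:
{"method": "move_arm", "body": {
  "plan": [
    {"delta_pos":[0,0,0],"twist":0,"gripper":1},
    {"delta_pos":[0,0,0],"twist":0,"gripper":1},
    {"delta_pos":[0,0,0],"twist":0,"gripper":1},
    {"delta_pos":[0,0,0],"twist":0,"gripper":1}
  ]
}}

```text
time: 4.75
tcp_pos: [0.4677, -0.3518, 0.2346]
eef_rot: [[0.0, -1.0, 0.0], [-0.001, 0.0, 1.0], [-1.0, -0.0, -0.001]]
wrist_force: [0.4, -2.7, -1.2]
gripper_width: 0.0213
```

Emit:
{"method": "move_arm", "body": {
  "plan": [
    {"delta_pos":[-2.3,0,-6.7],"twist":0,"gripper":1},
    {"delta_pos":[-4.4,0,-13.4],"twist":0,"gripper":1},
    {"delta_pos":[-6.2,0,-20.2],"twist":0,"gripper":1},
    {"delta_pos":[-7.8,0,-27.1],"twist":0,"gripper":1},
    {"delta_pos":[-9.1,0,-34],"twist":0,"gripper":1},
    {"delta_pos":[-10.2,0,-41],"twist":0,"gripper":1},
    {"delta_pos":[-11.1,0,-48],"twist":0,"gripper":1},
    {"delta_pos":[-11.7,0,-55],"twist":0,"gripper":1},
    {"delta_pos":[-12.1,0,-62],"twist":0,"gripper":1},
    {"delta_pos":[-12.2,0,-69],"twist":0,"gripper":1}
  ]
}}

```text
time: 5.58
tcp_pos: [0.4552, -0.3518, 0.1659]
eef_rot: [[0.0, -1.0, 0.0], [-0.001, 0.0, 1.0], [-1.0, -0.0, -0.001]]
wrist_force: [-2.1, -1.5, 5.5]
gripper_width: 0.0214
```

Run:
```python
from h import *
from station import arm
o=arm.observe(); print(o['time'],o['tcp_pos'],o['wrist_force'],o['moment'])
p,d=arm.read_camera("wrist"); s,_=arm.read_camera("side")
cv2.imwrite("pics/w3.png",np.vstack([cv2.resize(p,(480,300)),cv2.resize(s[180:320,270:494],(480,300),interpolation=cv2.INTER_CUBIC)])[:,:,::-1])
```

```text
5.5833 [ 0.45524308 -0.35181043  0.16586592] [-2.09774343 -1.5485145   5.46231045] [-0.22679439  0.16271579 -0.03076377]
```

View pics/w3.png

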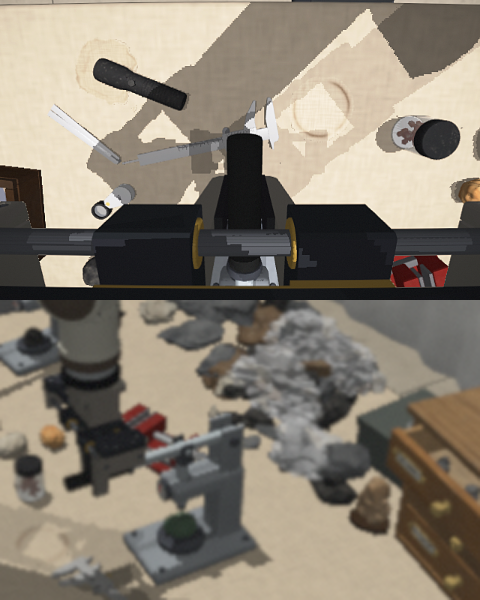

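The lever is level at half stroke, held by the fingers, and the force is as expected (5.5 N). I'm continuing to the stop.

Emit:
{"method": "move_arm", "body": {
  "plan": [
    {"delta_pos":[0.1,0,-7],"twist":0,"gripper":1},
    {"delta_pos":[0.5,0,-14],"twist":0,"gripper":1},
    {"delta_pos":[1.1,0,-21],"twist":0,"gripper":1},
    {"delta_pos":[2,0,-28],"twist":0,"gripper":1},
    {"delta_pos":[3.1,0,-35],"twist":0,"gripper":1},
    {"delta_pos":[4.4,0,-42],"twist":0,"gripper":1},
    {"delta_pos":[6,0,-49],"twist":0,"gripper":1},
    {"delta_pos":[7.8,0,-55.7],"twist":0,"gripper":1},
    {"delta_pos":[9.9,0,-62.4],"twist":0,"gripper":1},
    {"delta_pos":[12.2,0,-69],"twist":0,"gripper":1}
  ]
}}

```text
time: 6.52
tcp_pos: [0.467, -0.3518, 0.0974]
eef_rot: [[-0.001, -1.0, -0.0], [-0.001, -0.0, 1.0], [-1.0, 0.001, -0.001]]
wrist_force: [-5.0, -1.4, 9.0]
gripper_width: 0.0214
```

Emit:
{"method": "move_arm", "body": {
  "plan": [
    {"delta_pos":[0.5,0,-1.5],"twist":0,"gripper":1},
    {"delta_pos":[1,0,-3],"twist":0,"gripper":1},
    {"delta_pos":[1,0,-3],"twist":0,"gripper":1}
  ]
}}

```text
time: 6.77
tcp_pos: [0.4681, -0.3518, 0.0944]
eef_rot: [[-0.001, -1.0, -0.0], [-0.001, -0.0, 1.0], [-1.0, 0.001, -0.001]]
wrist_force: [-5.9, -1.5, 8.8]
gripper_width: 0.0209
```

Emit:
{"method": "move_arm", "body": {
  "plan": [
    {"delta_pos":[0.5,0,-1.5],"twist":0,"gripper":1},
    {"delta_pos":[1,0,-3],"twist":0,"gripper":1},
    {"delta_pos":[1,0,-3],"twist":0,"gripper":1}
  ]
}}

```text
time: 7.02
tcp_pos: [0.4688, -0.3519, 0.0928]
eef_rot: [[-0.002, -1.0, -0.0], [-0.001, -0.0, 1.0], [-1.0, 0.002, -0.001]]
wrist_force: [-9.8, 1.5, 16.0]
gripper_width: 0.0209
```

Run:
```python
from h import *
from station import arm
o=arm.observe(); print(o['time'],o['tcp_pos'],o['wrist_force'],o['moment'])
c=arm.get_calibration("wrist");p,d=arm.read_camera("wrist"); s,sd=arm.read_camera("side")
np.savez("pics/w4.npz",p=p,d=d,s=s,sd=sd,**c)
cv2.imwrite("pics/w4.png",np.vstack([cv2.resize(p,(480,300)),cv2.resize(s[200:320,290:482],(480,300),interpolation=cv2.INTER_CUBIC)])[:,:,::-1])
```

```text
7.0167 [ 0.46879606 -0.35185002  0.09277451] [-9.79012044  1.52399862 16.01715006] [ 0.3018835   1.3531984  -0.02527496]
```

View pics/w4.png

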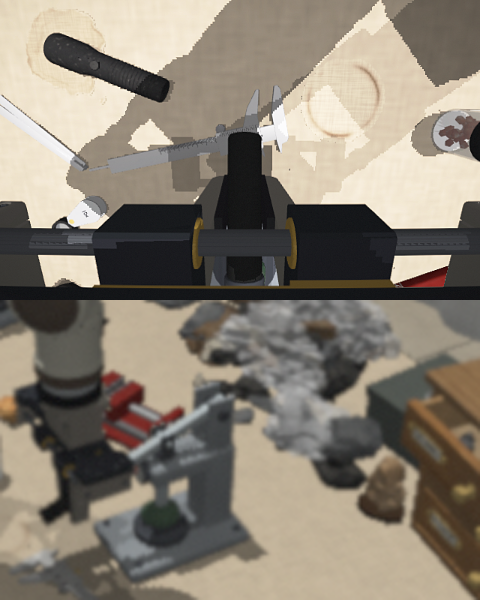

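The force has jumped and the motion lags, so this looks like the stop. One more small push to confirm it's hard.

Emit:
{"method": "move_arm", "body": {
  "plan": [
    {"delta_pos":[0,0,-1],"twist":0,"gripper":1},
    {"delta_pos":[0,0,-2],"twist":0,"gripper":1},
    {"delta_pos":[0,0,-2],"twist":0,"gripper":1},
    {"delta_pos":[0,0,-2],"twist":0,"gripper":1}
  ]
}}

```text
time: 7.45
tcp_pos: [0.469, -0.3519, 0.0922]
eef_rot: [[-0.002, -1.0, -0.001], [-0.001, -0.001, 1.0], [-1.0, 0.002, -0.001]]
wrist_force: [-11.7, 4.5, 24.1]
gripper_width: 0.0211
```

Run:
```python
from h import *
from station import arm
z=np.load("pics/w4.npz"); c={k:z[k] for k in('mtx','distortion','R','t')}
# lever angle from outer end of the grip, wrist depth
p=z['p'];d=z['d']
for uv in [(325,185),(325,200),(325,220),(325,240),(325,260)]:
    print(uv,depthpt(c,uv,d[uv[1],uv[0]]),p[uv[1],uv[0]])
cs=arm.get_calibration("side")
# lever bar in side view
pr=proj(cs,[[.658-.1*np.cos(a),-.351,.185+.1*np.sin(a)] for a in np.radians([0,-10,-20])]); print(pr)
sd=z['sd']
for uv in [(345,382-200),]: pass
for x in range(348,384,6):
    for y in range(232,272):
        X=depthpt(cs,(x,y),sd[y,x])
        if .55<X[0]<.66 and abs(X[1]+.351)<.012: print((x,y),X.round(4)); break
```

```text
(325, 185) [ 0.42874793 -0.35280993  0.11153319] [22 22 22]
(325, 200) [ 0.43518575 -0.35280821  0.11433185] [19 20 21]
(325, 220) [ 0.44384941 -0.35280703  0.11722128] [23 23 21]
(325, 240) [ 0.45214228 -0.35280481  0.12089107] [25 23 24]
(325, 260) [ 0.46014836 -0.35280228  0.12477595] [22 23 22]
[[345.90189171 251.28339106]
 [346.32765388 255.8858479 ]
 [347.63480731 259.98396278]]
(348, 257) [ 0.5666 -0.3485  0.1592]
(354, 249) [ 0.5916 -0.3399  0.1742]
(360, 249) [ 0.6089 -0.3457  0.172 ]
(366, 245) [ 0.629  -0.3463  0.1802]
(372, 236) [ 0.6533 -0.3396  0.2007]
```

At the stop: force rose to 24 N with only 0.6 mm of motion. Now I'll ease it back up slowly, at about 0.2 rad/s.

Emit:
{"method": "move_arm", "body": {
  "plan": [
    {"delta_pos":[-1,0,4],"twist":0,"gripper":1},
    {"delta_pos":[-2,0,8],"twist":0,"gripper":1},
    {"delta_pos":[-3.2,0,11.5],"twist":0,"gripper":1},
    {"delta_pos":[-4.3,0,14.5],"twist":0,"gripper":1},
    {"delta_pos":[-5.4,0,18],"twist":0,"gripper":1},
    {"delta_pos":[-6.4,0,21],"twist":0,"gripper":1},
    {"delta_pos":[-7.3,0,24.5],"twist":0,"gripper":1},
    {"delta_pos":[-8.2,0,28],"twist":0,"gripper":1},
    {"delta_pos":[-9,0,31.5],"twist":0,"gripper":1},
    {"delta_pos":[-9.8,0,35],"twist":0,"gripper":1}
  ]
}}

```text
time: 8.28
tcp_pos: [0.4603, -0.3518, 0.1244]
eef_rot: [[0.001, -1.0, -0.0], [-0.001, -0.0, 1.0], [-1.0, -0.001, -0.001]]
wrist_force: [1.5, -2.7, 3.5]
gripper_width: 0.0208
```

Emit:
{"method": "move_arm", "body": {
  "plan": [
    {"delta_pos":[-0.7,0,3.5],"twist":0,"gripper":1},
    {"delta_pos":[-1.3,0,7],"twist":0,"gripper":1},
    {"delta_pos":[-1.9,0,10.5],"twist":0,"gripper":1},
    {"delta_pos":[-2.4,0,14],"twist":0,"gripper":1},
    {"delta_pos":[-2.9,0,17.5],"twist":0,"gripper":1},
    {"delta_pos":[-3.3,0,21],"twist":0,"gripper":1},
    {"delta_pos":[-3.6,0,24.5],"twist":0,"gripper":1},
    {"delta_pos":[-3.9,0,28],"twist":0,"gripper":1},
    {"delta_pos":[-4.3,0,35],"twist":0,"gripper":1},
    {"delta_pos":[-4.4,0,42],"twist":0,"gripper":1}
  ]
}}

```text
time: 9.12
tcp_pos: [0.4563, -0.3518, 0.166]
eef_rot: [[0.002, -1.0, -0.0], [-0.001, -0.0, 1.0], [-1.0, -0.002, -0.001]]
wrist_force: [6.0, -4.8, 1.1]
gripper_width: 0.0213
```

Emit:
{"method": "move_arm", "body": {
  "plan": [
    {"delta_pos":[0.2,0,4],"twist":0,"gripper":1},
    {"delta_pos":[0.5,0,8],"twist":0,"gripper":1},
    {"delta_pos":[0.9,0,12],"twist":0,"gripper":1},
    {"delta_pos":[1.3,0,16],"twist":0,"gripper":1},
    {"delta_pos":[1.8,0,20],"twist":0,"gripper":1},
    {"delta_pos":[2.3,0,24],"twist":0,"gripper":1},
    {"delta_pos":[3,0,28],"twist":0,"gripper":1},
    {"delta_pos":[3.6,0,32],"twist":0,"gripper":1},
    {"delta_pos":[4.4,0,36],"twist":0,"gripper":1},
    {"delta_pos":[5.2,0,40],"twist":0,"gripper":1}
  ]
}}

```text
time: 9.95
tcp_pos: [0.4608, -0.3517, 0.2053]
eef_rot: [[0.0, -1.0, -0.0], [-0.001, -0.0, 1.0], [-1.0, -0.0, -0.001]]
wrist_force: [4.6, -6.6, 1.1]
gripper_width: 0.0215
```

Emit:
{"method": "move_arm", "body": {
  "plan": [
    {"delta_pos":[0.8,0,3.5],"twist":0,"gripper":1},
    {"delta_pos":[1.7,0,7],"twist":0,"gripper":1},
    {"delta_pos":[2.6,0,10.5],"twist":0,"gripper":1},
    {"delta_pos":[3.5,0,14],"twist":0,"gripper":1},
    {"delta_pos":[4.5,0,17.5],"twist":0,"gripper":1},
    {"delta_pos":[5.2,0,20],"twist":0,"gripper":1},
    {"delta_pos":[5.8,0,22],"twist":0,"gripper":1},
    {"delta_pos":[6.3,0,24],"twist":0,"gripper":1},
    {"delta_pos":[6.3,0,24],"twist":0,"gripper":1}
  ]
}}

```text
time: 10.7
tcp_pos: [0.4674, -0.3518, 0.2292]
eef_rot: [[0.001, -1.0, -0.0], [-0.001, -0.0, 1.0], [-1.0, -0.001, -0.001]]
wrist_force: [4.5, -6.6, -0.7]
gripper_width: 0.0214
```

Emit:
{"method": "move_arm", "body": {
  "plan": [
    {"delta_pos":[0.4,0,1],"twist":0,"gripper":1},
    {"delta_pos":[0.8,0,2.5],"twist":0,"gripper":1},
    {"delta_pos":[1.3,0,4],"twist":0,"gripper":1},
    {"delta_pos":[1.3,0,4],"twist":0,"gripper":1}
  ]
}}

```text
time: 11.03
tcp_pos: [0.468, -0.3517, 0.231]
eef_rot: [[-0.001, -1.0, 0.0], [0.0, 0.0, 1.0], [-1.0, 0.001, 0.0]]
wrist_force: [4.9, -7.7, -7.4]
gripper_width: 0.021
```

Emit:
{"method": "move_arm", "body": {
  "plan": [
    {"delta_pos":[0,0,1],"twist":0,"gripper":1},
    {"delta_pos":[0,0,1.5],"twist":0,"gripper":1},
    {"delta_pos":[0,0,1.5],"twist":0,"gripper":1}
  ]
}}

```text
time: 11.28
tcp_pos: [0.468, -0.3517, 0.2312]
eef_rot: [[-0.001, -1.0, 0.0], [0.001, 0.0, 1.0], [-1.0, 0.001, 0.001]]
wrist_force: [8.0, -10.9, -12.6]
gripper_width: 0.0211
```

Run:
```python
from h import *
from station import arm
o=arm.observe(); print(o['time'],o['tcp_pos'],o['wrist_force'],o['moment'])
c=arm.get_calibration("wrist");p,d=arm.read_camera("wrist"); s,sd=arm.read_camera("side")
for uv in [(325,185),(325,190),(325,200),(325,220),(325,240),(325,260)]:
    print(uv,depthpt(c,uv,d[uv[1],uv[0]]),p[uv[1],uv[0]])
z=np.load("pics/w4.npz");z0=np.load("pics/side0.npz")
cs=arm.get_calibration("side")
a=[cv2.resize(x[225:295,335:405],(400,400),interpolation=cv2.INTER_CUBIC) for x in (z0['p'],s)]
cv2.imwrite("pics/w5.png",np.hstack(a)[:,:,::-1])
g=lambda x: x[236:262,345:372].astype(int)
print('diff now/start',np.abs(g(s)-g(z0['p'])).mean(),'low/start',np.abs(g(z['s'])-g(z0['p'])).mean())
```

```text
11.2833 [ 0.468005   -0.35167377  0.23123398] [  8.02313113 -10.91987508 -12.58249331] [-1.7621445  -1.06944761 -0.07266229]
(325, 185) [ 0.42544099 -0.3526275   0.26333894] [19 19 19]
(325, 190) [ 0.4269055  -0.35262948  0.26666774] [18 16 17]
(325, 200) [ 0.42954389 -0.35263315  0.27342896] [13 16 14]
(325, 220) [ 0.43665029 -0.35264122  0.27708388] [34 33 33]
(325, 240) [ 0.44607122 -0.35265093  0.27375938] [21 20 19]
(325, 260) [ 0.4562533  -0.35266148  0.2703372 ] [18 19 16]
diff now/start 1.3437796771130104 low/start 35.32146248812916
```

View pics/w5.png

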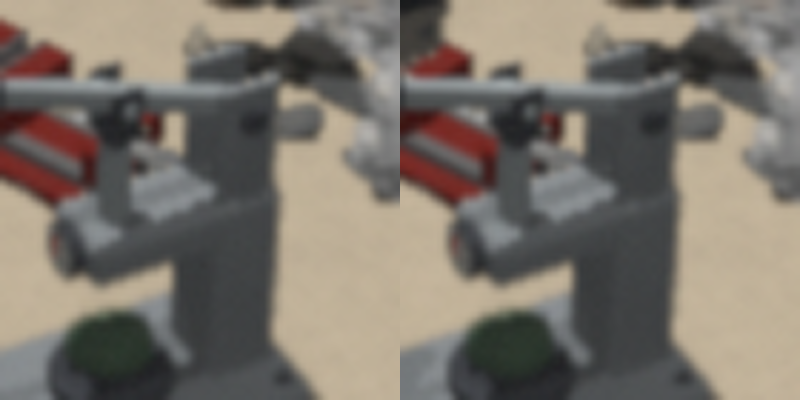

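The lever matches its starting picture (mean pixel difference 1.3, against 35 when down), so it's back at rest. I'll relieve the upward pull, then open.

Emit:
{"method": "move_arm", "body": {
  "plan": [
    {"delta_pos":[0,-0.4,-1],"twist":0,"gripper":1},
    {"delta_pos":[0,-0.7,-2],"twist":0,"gripper":1},
    {"delta_pos":[0,-0.7,-2],"twist":0,"gripper":1}
  ]
}}

```text
time: 11.63
tcp_pos: [0.4679, -0.3517, 0.2309]
eef_rot: [[-0.001, -1.0, -0.0], [0.002, -0.0, 1.0], [-1.0, 0.001, 0.002]]
wrist_force: [3.8, -6.1, -4.7]
gripper_width: 0.0213
```

Emit:
{"method": "move_arm", "body": {
  "plan": [
    {"delta_pos":[0,0,0],"twist":0,"gripper":0.6},
    {"delta_pos":[0,0,0],"twist":0,"gripper":0.4},
    {"delta_pos":[0,0,0],"twist":0,"gripper":0.2},
    {"delta_pos":[0,0,0],"twist":0,"gripper":0},
    {"delta_pos":[0,0,0],"twist":0,"gripper":0},
    {"delta_pos":[0,0,0],"twist":0,"gripper":0},
    {"delta_pos":[0,0,0],"twist":0,"gripper":0},
    {"delta_pos":[0,0,0],"twist":0,"gripper":0},
    {"delta_pos":[0,0,0],"twist":0,"gripper":0},
    {"delta_pos":[0,0,0],"twist":0,"gripper":0}
  ]
}}

```text
time: 12.47
tcp_pos: [0.4683, -0.352, 0.2331]
eef_rot: [[-0.0, -1.0, -0.0], [-0.0, -0.0, 1.0], [-1.0, 0.0, -0.0]]
wrist_force: [0.2, 1.2, 0.1]
gripper_width: 0.0856
```

Emit:
{"method": "move_arm", "body": {
  "plan": [
    {"delta_pos":[0,0,15],"twist":0,"gripper":0},
    {"delta_pos":[0,0,35],"twist":0,"gripper":0},
    {"delta_pos":[0,0,65],"twist":0,"gripper":0},
    {"delta_pos":[0,0,100],"twist":0,"gripper":0},
    {"delta_pos":[0,0,135],"twist":0,"gripper":0},
    {"delta_pos":[0,0,165],"twist":0,"gripper":0},
    {"delta_pos":[-10,10,180],"twist":0,"gripper":0},
    {"delta_pos":[-20,30,180],"twist":0,"gripper":0},
    {"delta_pos":[-30,50,180],"twist":0,"gripper":0},
    {"delta_pos":[-30,50,180],"twist":0,"gripper":0}
  ]
}}

```text
time: 13.3
tcp_pos: [0.4376, -0.2997, 0.4146]
eef_rot: [[0.001, -1.0, -0.002], [-0.001, -0.002, 1.0], [-1.0, -0.001, -0.001]]
wrist_force: [0.1, 0.3, -0.2]
gripper_width: 0.0917
```

Run:
```python
from h import *
from station import arm
o=arm.observe(); print(o['time'],o['tcp_pos'],o['wrist_force'],o['dq'].round(2))
s,sd=arm.read_camera("side"); z0=np.load("pics/side0.npz")['p']
g=s.max(2); m=np.zeros(g.shape,bool); m[232:252,300:334]=g[232:252,300:334]<50; print(ends(m))
for n,r in {'green':(225,310,300,400),'black':(145,220,240,315)}.items():
    print(n,np.abs(s[r[0]:r[1],r[2]:r[3]].astype(int)-z0[r[0]:r[1],r[2]:r[3]]).mean())
cv2.imwrite("pics/end.png",np.hstack([cv2.resize(s[145:315,235:415],(400,378)),cv2.resize(z0[145:315,235:415],(400,378))])[:,:,::-1])
```

```text
13.3 [ 0.43764309 -0.29967586  0.41460742] [ 0.09333346  0.27992979 -0.18121492] [-1.04  3.24 -2.29 -0.65 -2.22 -0.85]
(array([303.66267923, 240.16930691]), array([333.36012446, 241.11331192]), 176, array([318.89204545, 240.65340909]))
green 3.6958823529411764
black 7.382755555555556
```

View pics/end.png

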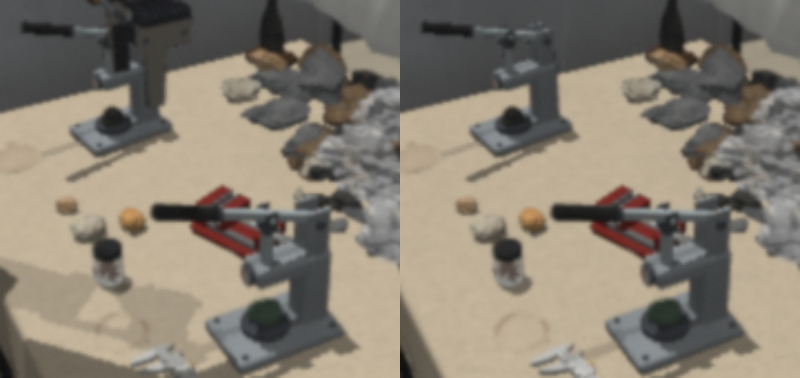

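The end view matches the start. The green lever is at rest with its grip ends at px (303.7,240.2) and (333.4,241.1), as before, and the stone is on its anvil. The black tester is unmoved, with the arm only overlapping it in the picture. I'm handing in the job.

```bash
python3 -c "
from station import arm
print(arm.close_job())"
```

```text
the job is handed in; nothing more can be done
None
```

I tested the green stone and handed the job in at about 13.4 s. I gripped the green tester's lever, pulled it down to its stop, eased it back up at about 0.2–0.5 rad/s to its rest, and let go there.

- **Bottom stop:** the last push raised the vertical force from 16 to 24 N with only 0.6 mm of movement. My rough reading of the lever's slope there was 22–23° down, against the 20° given.
- **Top rest:** the upward force turned to a firm pull against the stop, with no further movement. I eased that pull from about 13 N to 5 N before opening, and the grip image was within about 0.2 px of its starting place afterwards.
- **Slip in the fingers:** the fingers slid about 3 mm on the rubber grip. So I judged both ends of the stroke by the force and, at the top, the pictures, not by distance moved.
- **End state:** the green stone is on its anvil and the arm is clear of everything, with wrist force near 0. The black tester looks as it did at the start; the arm hides part of it in the last picture. The highest wrist force I read was about 27 N.

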